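# Clip the red lock-out tag onto the bench eye

### The job

Mark the drum instrument as locked out: take the red tag by its grip and push its snap hook onto the near leg of the yellow eye on the bench, so that the leg presses the sprung gate open and the gate snaps shut again behind it. Set the tag down flat on the bench, hooked on, and let go; leave the blue tag where it is.

Things in the scene. Friction and masses are not known exactly. Their poses are not given: they have to be found in the camera images.
- red_tag: Loose lock-out tag with an upright red grip, 56 (x) x 24 (y) x 40 mm high, white panels. Origin under the grip's centre, on the bench; z up. A level steel snap hook reaches along +x, its 8 mm bars 12-20 mm above the bench: back at x=50 mm, side bars at y=-18 and +20, mouth facing +x with a gate across it at x=112, flared lips to x=132. 0.14-0.22 kg.
- red_tag_gate (a joint): Brass gate bar of the red hook, 6 mm thick, hinged on its +y side. 0 rad = shut across the mouth; grows to 1.5 as it swings inward, towards the grip; never outward. Spring: 1 N to start, 3 N wide open. It snaps shut behind a leg whose centre is under 75 mm from the tag's origin along x (back of the hook stops it at 58). A leg passes within 8 mm of the hook's centre line.
- lock_eye: Yellow staple of 8 mm bar, 56 mm high, on a fixed grey plate 112 x 34 x 6 mm. Origin on the bench under the near leg (upright, nearest the robot, free from 9 to 45 mm up). The far leg is 76 mm along its +x, joined by a top bar. Push the hook on along the eye's +x, tag x along eye x within 15 degrees; a tag flat on the bench clears the plate.
- blue_tag: Blue lock-out tag, loose, of the same shape and size and with the same origin and axes as the red one, lying 13 to 21 cm beside it. Not to be used or moved. Behind the two tags, from x = 0.65 m on in the world frame and y = 0 to the right, stands the tall drum frame: lift a tag and draw it back towards the robot before swinging it left.

How it is judged:
By the outcome, as a careful person would: the job done as asked, in the order asked, and still so for the second after the job is handed in, with the robot touching nothing.
It also fails if it takes over 35 s, if anything falls off the work surface, if the arm or the gripper's body presses on something with over 40 N, if the wrist force passes 120 N, or if a joint passes its speed limit or range.

### The arm

A 6-joint arm with a two-finger parallel gripper is mounted at the origin on a cart in front of the work surface, level with it; the furniture and walls round the work are solid. World frame = base frame: x ahead of the robot, y to its left, z up, the work surface at z = 0. Lengths are in m, angles in degrees, forces in N, time in s.
With the tool pointing down it reaches from about 0.3 to 0.75 m from the base axis. Payload 8.5 kg.
Tool frame: the origin (TCP) lies on the centre line of the jaws, within the pads' length; the fingertips stand 25 mm ahead of it and the grasp point (between the pads) lies 6 mm ahead of it; z points along the fingers, y is the line along which they close (so a half turn about z gives the same grasp; the last joint's range is limited). The gripper opens to 85 mm and grips with 20 to 120 N. Pads are 22 mm wide; open, the fingers measure 114 mm over their backs; the gripper's body (76 mm by 85 mm) begins 54 mm behind the grasp point. The pads swing forward as they close: fully open they stand 13 mm farther back than shut.
Start: joints at [-82.466, 21.807, 74.336, -0, 83.858, -12.336], TCP at [0.187, -0.517, 0.256] pointing down, gripper open.
Joint ranges: [-178.18, 178.18], [-50.72, 133.34], [12.68, 142.11], [-81.47, 261.47], [9.98, 163.14], [-165.26, 165.26]. Speed limits (degrees/s): [136.94, 136.94, 180, 180, 180, 180].

### API

Orientations are given as a 3x3 rotation matrix whose columns are the frame's x, y, z axes.
In Python, from rig import telemetry, optics, env gives the robot as it stands.
- The arm moves only by the tool send_rows, never from a script. Its argument "deltas" is a list that holds one entry, the list of rows, each a list of 7 numbers: the shift along the tool's x, y, z in m, then the turn, a rotation vector about the tool's x, y, z in rad, then the opening, from -1 (shut) to 1 (fully open), so that 0 is half open. In form: [[[x, y, z, ax, ay, az, grip], ...]]. A call has 1 to 12 rows; each row shifts and turns the commanded pose from where the row before left it, along the tool's axes as they then stand; what a row does not reach is not made up. A row lasts 1/8 s, in which the tool goes at most 62.5 mm and 10.7 degrees, less where a joint would pass 70% of its speed; a pose out of reach is approached as far as the arm can. A call is refused whole if a number of a shift passes 0.0625 or a number of a turn 0.188, either way. A call with a gripper value outside its range is refused whole. The fingers move at their own pace and stop on an object; "squeeze" is the grip in N (left out, the last holds). Time passes only in rows, so rows that do not move let the fingers close. It gives the time, the measured TCP pose, the force, the opening and the grip force at its end, in the units of the state.
- telemetry.observe(): the state, without advancing time (a new reading comes with each control period).
- optics.get_image(name): name is "scene" or "side" or "wrist"; returns a dict with "image" (400x640x3 uint8, red, green, blue), "range_z" (400x640 float32, m along the optical axis (not along the pixel's ray), 0 where there is no reading), "K" (3x3 intrinsics, pixels), "rvec" (rotation vector, rad) and "tvec" (3), from world to camera coordinates, as OpenCV has them; the wrist camera has in their place "hand_eye" (4x4, takes a point from camera to tool coordinates, whose origin is the TCP and whose axes are the flange's). Camera axes: x right, y down, z forward; pixel columns grow to the right and rows downward; lengths in m; the calibration is good to about 2 mm. A picture is of the moment at which its call begins: read the wrist's pose just before it.
- env.close_job(): hands the job in; it is judged then, once.
The state is a dict: "time_s": time; "q": joint angles; "qvel": joint speeds; "joint_efforts": joint torques, N m; "position": TCP position; "tool_rot": TCP orientation; "ft_force": force on the tool from outside, world axes, zero at the start; "wrist_torque": the same for the moment, N m; "grip_width": finger opening in m; "gripper_force": force on a finger pad.
Only numpy, scipy, OpenCV 4.12 (cv2) and the standard library are available. Lean on these libraries where they do the work, as an engineer would, in place of code of your own. Each camera call takes 0.05 s, during which the arm holds its last target. There are 200 camera calls.

## Working session

There is one attempt and no reset: what is moved stays moved. The work goes in short steps, Python scripts to look and compute and a tool call to move; the robot and the scene stay as the last step left them, time stands still between calls to the robot, and variables do not carry over. Pictures are saved under pics/ and viewed, at most 10 in all, crops included, and the job is handed in when it is done.

Besides the shell and the picture viewer there is one more tool, called by a JSON object that holds its "op" and its "data", one argument or row to a line. send_rows: Moves the arm, as the interface text tells. Its arguments: {"type":"object","properties":{"deltas":{"type":"array"},"squeeze":{"type":"number"}},"required":["deltas"]}

```bash
mkdir -p pics; cat > h.py <<'E'
import numpy as np,cv2
from rig import telemetry,optics,env
def grab(n):
    s=telemetry.observe(); d=optics.get_image(n)
    if 'hand_eye' in d:
        T=np.eye(4);T[:3,:3]=np.array(s['tool_rot']).reshape(3,3);T[:3,3]=s['position'];M=T@np.array(d['hand_eye'])
    else:
        C=np.eye(4);C[:3,:3]=cv2.Rodrigues(np.array(d['rvec'],float))[0];C[:3,3]=np.ravel(d['tvec']);M=np.linalg.inv(C)
    d['M']=M; return d
def cloud(d):
    z=d['range_z'];v,u=np.mgrid[:400,:640];K=np.array(d['K'])
    P=np.stack([(u-K[0,2])*z/K[0,0],(v-K[1,2])*z/K[1,1],z],-1)
    W=P@d['M'][:3,:3].T+d['M'][:3,3];W[z==0]=np.nan;return W
E
python3 - <<'E'
from h import *
ims=[]
for n in ['scene','side']:
    d=grab(n);W=cloud(d);np.save(n+'.npy',W);im=d['image'];cv2.imwrite(f'pics/{n}.png',im[:,:,::-1])
    hsv=cv2.cvtColor(im,cv2.COLOR_RGB2HSV).astype(int);H,S,V=hsv[...,0],hsv[...,1],hsv[...,2]
    for c,m in dict(red=((H<6)|(H>174)),blue=(H>100)&(H<125),yel=(H>22)&(H<33)).items():
        m=m&(S>140)&(V>60)&(W[...,2]>-.01)&(W[...,2]<.1)
        p=W[m]; 
        if len(p):
            v,u=np.nonzero(m);print(n,c,len(p),np.nanpercentile(p,[2,50,98],axis=0).round(3).tolist(),u.min(),u.max(),v.min(),v.max())
E
```

```text
scene red 37 [[0.454, -0.081, 0.036], [0.466, -0.069, 0.038], [0.501, -0.064, 0.04]] 343 362 202 209
scene blue 192 [[0.254, -0.819, 0.09], [0.304, -0.787, 0.091], [0.36, -0.757, 0.093]] 393 553 130 181
side red 331 [[0.454, -0.092, 0.006], [0.475, -0.089, 0.03], [0.505, -0.073, 0.041]] 289 318 212 237
side blue 304 [[0.443, -0.438, 0.037], [0.489, -0.279, 0.04], [0.769, -0.262, 0.091]] 312 588 272 290
side yel 33 [[0.621, -0.059, 0.053], [0.656, 0.167, 0.056], [0.7, 0.172, 0.086]] 334 408 149 175
```

View pics/scene.png

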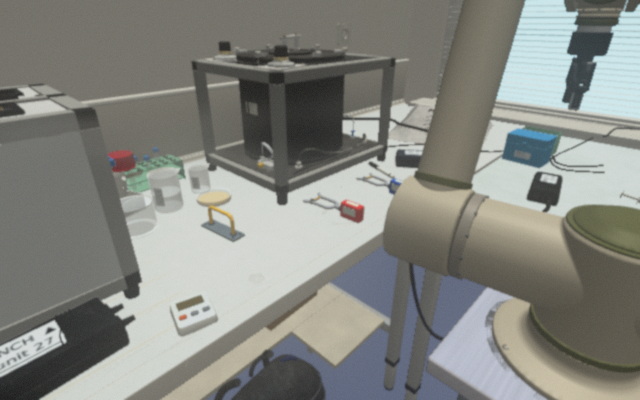

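View pics/side.png

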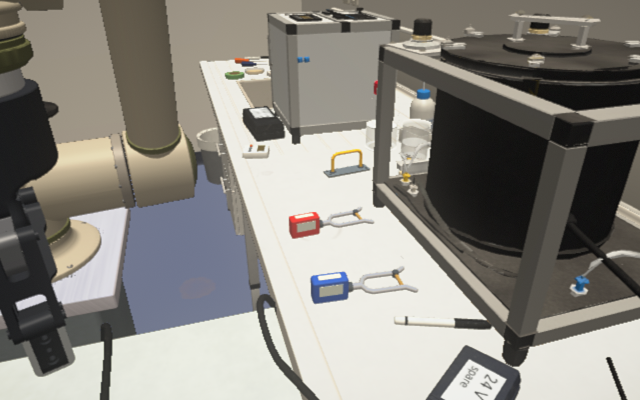

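The scene view shows the red tag at (352,210) with its hook pointing left, and the eye at (222,220). In the side view the red grip is at (304,224), blue at (330,287) and the eye at (348,162), with its near leg at about (334,170). Next I'll measure the eye's top bar and the tag axis.

```bash
python3 - <<'E'
from h import *
for n,(u0,u1,v0,v1) in {'scene':(195,250,198,242),'side':(320,375,145,180)}.items():
    W=np.load(n+'.npy')[v0:v1,u0:u1].reshape(-1,3)
    for a,b in [(.045,.065),(.022,.04),(.003,.009)]:
        p=W[(W[:,2]>a)&(W[:,2]<b)&(W[:,0]<.8)]
        if len(p)>3:
            m=np.median(p,0);_,_,V=np.linalg.svd(p[:,:2]-p[:,:2].mean(0),full_matrices=False);t=(p[:,:2]-m[:2])@V[0]
            print(n,a,len(p),m.round(3),V[0].round(3),np.round(np.percentile(t,[2,98]),3),p[:,:2].min(0).round(3),p[:,:2].max(0).round(3))
for n,(u0,u1,v0,v1) in {'scene':(300,370,190,225),'side':(285,378,203,242)}.items():
    W=np.load(n+'.npy')[v0:v1,u0:u1].reshape(-1,3)
    for a,b in [(.034,.045),(.012,.024)]:
        p=W[(W[:,2]>a)&(W[:,2]<b)]
        print(n,a,len(p),np.median(p,0).round(3),np.percentile(p,[3,97],axis=0).round(3).tolist())
        _,_,V=np.linalg.svd(p[:,:2]-p[:,:2].mean(0),full_matrices=False);print(V[0])
s=telemetry.observe();print(np.round(s['tool_rot'],3),s['time_s'],s['ft_force'],s['grip_width'])
E
```

```text
scene 0.045 96 [0.645 0.172 0.053] [-0.992 -0.128] [-0.042  0.03 ] [0.613 0.163] [0.691 0.178]
scene 0.022 53 [0.619 0.17  0.031] [-0.993 -0.116] [-0.074  0.007] [0.612 0.162] [0.695 0.179]
scene 0.003 443 [0.659 0.171 0.006] [-0.952  0.306] [-0.135  0.057] [0.597 0.07 ] [0.8   0.194]
side 0.045 109 [0.65  0.167 0.053] [-0.103 -0.995] [-0.01   0.173] [ 0.614 -0.014] [0.694 0.174]
side 0.022 40 [0.654 0.168 0.031] [-0.993 -0.119] [-0.041  0.041] [0.614 0.159] [0.696 0.175]
side 0.003 278 [0.652 0.164 0.006] [-0.906 -0.424] [-0.131  0.05 ] [0.597 0.145] [0.763 0.318]
scene 0.034 145 [ 0.476 -0.072  0.039] [[0.454, -0.087, 0.034], [0.505, -0.065, 0.041]]
[-0.9958348  -0.09117591]
scene 0.012 330 [ 0.542 -0.067  0.018] [[0.454, -0.093, 0.013], [0.604, -0.044, 0.023]]
[-0.9994007  -0.03461574]
side 0.034 253 [ 0.479 -0.085  0.04 ] [[0.454, -0.092, 0.034], [0.506, -0.07, 0.042]]
[-0.99912102 -0.04191887]
side 0.012 593 [ 0.545 -0.089  0.018] [[0.454, -0.099, 0.013], [0.607, -0.051, 0.023]]
[-0.99359318 -0.11301589]
[[ 0.94   0.34  -0.   ]
 [ 0.34  -0.94   0.001]
 [ 0.    -0.001 -1.   ]] 0.1 [-0.27486537 -0.92618246  0.76713339] 0.08549973787967739
```

{"op": "send_rows", "data": {
  "deltas": [
    [[0,0,0,0,0,0.14,1],[0,0,0,0,0,0.14,1],[0.0323,-0.0464,0.0062,0,0,0,1],[0.0323,-0.0464,0.0062,0,0,0,1],[0.0323,-0.0464,0.0062,0,0,0,1],[0.0323,-0.0464,0.0062,0,0,0,1],[0.0323,-0.0464,0.0062,0,0,0,1],[0.0323,-0.0464,0.0062,0,0,0,1],[0.0323,-0.0464,0.0062,0,0,0,1],[0.0323,-0.0464,0.0062,0,0,0,1],[0.0323,-0.0464,0.0062,0,0,0,1],[0,0,0,0,0,0,1]]
  ]
}}

```text
time_s: 1.6
position: [0.4498, -0.0781, 0.1999]
tool_rot: [[0.997, 0.072, -0.001], [0.072, -0.997, 0.001], [-0.001, -0.001, -1.0]]
ft_force: [0.6, 0.3, -0.7]
grip_width: 0.0854
gripper_force: 0.0
```

```bash
python3 - <<'E'
from h import *
d=grab('wrist');W=cloud(d);np.save('w1.npy',W);cv2.imwrite('pics/w1.png',d['image'][:,:,::-1])
s=telemetry.observe();print(np.round(s['tool_rot'],3),s['position'],s['time_s'],s['ft_force'])
im=d['image'];hsv=cv2.cvtColor(im,cv2.COLOR_RGB2HSV).astype(int)
m=((hsv[...,0]<6)|(hsv[...,0]>174))&(hsv[...,1]>130)&(W[...,2]>.03)&(W[...,2]<.05)
p=W[m];print(len(p),p.min(0) if len(p) else '')
m=(W[...,2]>.034)&(W[...,2]<.048)&(abs(W[...,0]-.48)<.06)&(abs(W[...,1]+.08)<.05)
p=W[m]
if len(p)>10: print(len(p),cv2.minAreaRect((p[:,:2]*1000).astype(np.float32)))
m=(W[...,2]>.008)&(W[...,2]<.025)&(abs(W[...,0]-.57)<.05)&(abs(W[...,1]+.08)<.05)
p=W[m]
if len(p)>10: print(len(p),p.mean(0),cv2.minAreaRect((p[:,:2]*1000).astype(np.float32)))
E
```

```text
[[ 0.998  0.07  -0.001]
 [ 0.07  -0.998  0.   ]
 [-0.001 -0.    -1.   ]] [ 0.44930006 -0.07979218  0.2000991 ] 1.65 [-0.07348938 -0.52115764 -0.53217393]
1137 [ 0.45295512 -0.09053436  0.03024721]
1754 ((479.79669189453125, -77.94990539550781), (55.76670455932617, 24.055185317993164), 3.6539855003356934)
2589 [ 0.56700178 -0.07172597  0.01884439] ((561.8389282226562, -73.6488037109375), (83.70014953613281, 60.44945526123047), 3.8557229042053223)
```

View pics/w1.png

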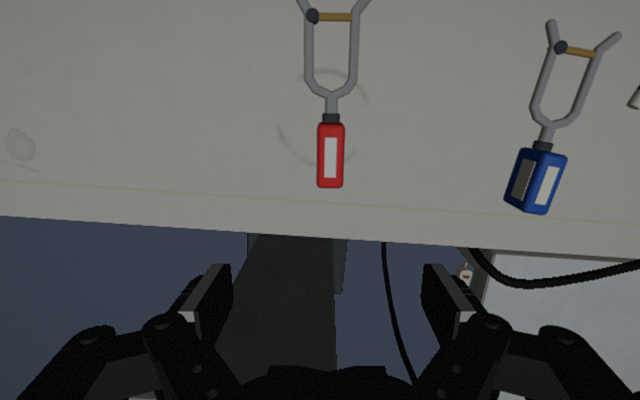

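{"op": "send_rows", "data": {
  "deltas": [
    [[0.015,0,0.05,0,0,0.006,1],[0.0158,0,0.05,0,0,0,1],[0,0,0.035,0,0,0,1],[0,0,0.02,0,0,0,1],[0,0,0.013,0,0,0,1],[0,0,0,0,0,0,1],[0,0,0,0,0,0,-1],[0,0,0,0,0,0,-1],[0,0,0,0,0,0,-1],[0,0,0,0,0,0,-1],[0,0,0,0,0,0,-1]]
  ],
  "squeeze": 60
}}

```text
time_s: 3.02
position: [0.4801, -0.0793, 0.033]
tool_rot: [[0.998, 0.061, 0.001], [0.061, -0.998, -0.0], [0.001, 0.0, -1.0]]
ft_force: [-2.0, 1.0, 5.8]
grip_width: 0.0232
gripper_force: 59.5
```

{"op": "send_rows", "data": {
  "deltas": [
    [[0,0,-0.015,0,0,0,-1],[0,0,-0.03,0,0,0,-1],[-0.02,0,-0.03,0,0,0,-1],[-0.04,0,-0.015,0,0,0,-1],[0,-0.035,0,0,0,0,-1],[0,-0.045,0,0,0,0,-1],[0.01,-0.045,0,0,0,0,-1],[0.012,-0.045,0,0,0,0,-1],[0.012,-0.035,0,0,0,0,-1],[0,-0.018,0,0,0,0,-1],[0,0,0,0,0,-0.059,-1],[0,0,0,0,0,0,-1]]
  ]
}}

```text
time_s: 4.53
position: [0.4401, 0.142, 0.1224]
tool_rot: [[0.993, 0.12, -0.001], [0.12, -0.993, -0.0], [-0.001, 0.0, -1.0]]
ft_force: [-0.2, -0.5, -2.3]
grip_width: 0.0232
gripper_force: 59.0
```

```bash
python3 - <<'E'
from h import *
d=grab('wrist');W=cloud(d);cv2.imwrite('pics/w2.png',d['image'][:,:,::-1])
s=telemetry.observe();R=np.array(s['tool_rot']);print(np.round(R,3),s['position'],s['time_s'],s['ft_force'],s['grip_width'])
g=lambda lo,hi:(W[...,2]>lo)&(W[...,2]<hi)&(abs(W[...,0]-.655)<.06)&(abs(W[...,1]-.17)<.035)
for lo,hi in [(.048,.06),(.02,.045),(.003,.009)]:
    p=W[g(lo,hi)]
    if len(p)>10: print(lo,len(p),p.min(0).round(4),p.max(0).round(4),cv2.minAreaRect((p[:,:2]*1000).astype(np.float32)))
# hook in tool frame
L=(W-s['position'])@R
m=(W[...,2]>.06)&(L[...,0]>.0)&(L[...,0]<.15)&(abs(L[...,1])<.05)
p=L[m];print(len(p),p.min(0),p.max(0))
for a in np.arange(.03,.135,.01):
    q=p[abs(p[:,0]-a)<.003]
    if len(q): print(round(a,3),np.percentile(q[:,1],[2,98]).round(4),np.median(q[:,2]).round(4))
E
```

```text
[[ 0.993  0.118 -0.   ]
 [ 0.118 -0.993 -0.   ]
 [-0.    -0.    -1.   ]] [0.44015394 0.14178233 0.1224206 ] 4.575 [-1.07022568 -0.20344505 -0.87581734] 0.023700095853431084
42441 [ 4.30873534e-06 -4.99985043e-02 -6.53483714e-02] [0.11094467 0.04999717 0.02981533]
0.03 [-0.0113  0.009 ] 0.0062
0.04 [-0.0064  0.0037] 0.0128
0.05 [-0.014   0.0097] 0.0138
0.06 [-0.023   0.0182] 0.0143
0.07 [-0.0248  0.0199] 0.0143
0.08 [-0.0248  0.0198] 0.0143
0.09 [-0.025   0.0198] 0.0143
0.1 [-0.025   0.0197] 0.0143
0.11 [-0.0245  0.0193] 0.0152
```

View pics/w2.png

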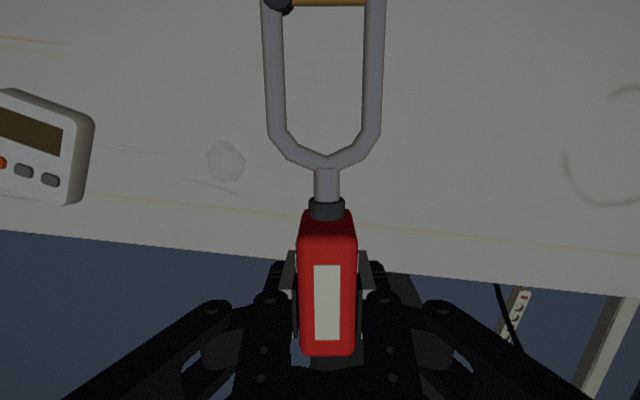

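The wrist view shows the hook centred on the tool (bars at columns 275 and 370, gate at the top edge). The eye is outside this view. I'll move forward 30 mm, lower and check from the fixed cameras.

{"op": "send_rows", "data": {
  "deltas": [
    [[0.015,0,0,0,0,0,-1],[0.015,0,0.015,0,0,0,-1],[0,0,0.03,0,0,0,-1],[0,0,0.025,0,0,0,-1],[0,0,0.012,0,0,0,-1],[0,0,0.005,0,0,0,-1],[0,0,0,0,0,0,-1]]
  ]
}}

```text
time_s: 5.45
position: [0.4704, 0.1453, 0.0359]
tool_rot: [[0.993, 0.119, 0.001], [0.119, -0.993, 0.0], [0.001, 0.0, -1.0]]
ft_force: [1.0, -0.2, -1.7]
grip_width: 0.023
gripper_force: 59.0
```

```bash
python3 - <<'E'
from h import *
s=telemetry.observe();R=np.array(s['tool_rot']);print(s['position'],s['time_s'],s['ft_force'])
o=[]
for n,(u,v) in {'scene':(165,180),'side':(285,120)}.items():
    d=grab(n);W=cloud(d);L=(W-s['position'])@R
    o.append(cv2.resize(d['image'][v:v+75,u:u+100,::-1],None,fx=7,fy=4*7/4,interpolation=cv2.INTER_CUBIC)[:300*2//1][:,:])
    for nm,m in dict(leg=(W[...,2]>.024)&(W[...,2]<.042)&(abs(L[...,0]-.148)<.015)&(abs(L[...,1])<.03),
                hook=(W[...,2]>.008)&(W[...,2]<.023)&(L[...,0]>.07)&(L[...,0]<.10)&(abs(L[...,1])<.04),
                lips=(W[...,2]>.008)&(W[...,2]<.023)&(L[...,0]>.105)&(L[...,0]<.138)&(abs(L[...,1])<.05)).items():
        p=L[m]
        if len(p): print(n,nm,len(p),np.percentile(p,[3,50,97],axis=0).round(4).tolist())
for i,x in enumerate(o): cv2.imwrite(f'pics/c{i}.png',x)
E
```

```text
[0.47038684 0.14533557 0.03588744] 5.45 [ 1.04152858 -0.23544616 -1.71250513]
scene leg 26 [[0.1425, -0.0075, -0.0044], [0.1451, -0.0054, 0.0036], [0.1506, -0.0007, 0.0099]]
scene hook 51 [[0.0725, -0.0245, 0.0131], [0.0886, -0.0221, 0.0152], [0.0985, 0.0154, 0.0192]]
scene lips 103 [[0.1063, -0.0318, 0.0133], [0.1148, -0.0093, 0.0153], [0.1298, 0.0248, 0.0196]]
side leg 20 [[0.1444, -0.0027, -0.0053], [0.1474, -0.0008, 0.0032], [0.1505, 0.0029, 0.0113]]
side hook 66 [[0.0706, -0.0218, 0.013], [0.086, 0.0152, 0.015], [0.0993, 0.0236, 0.0196]]
side lips 70 [[0.1055, -0.0266, 0.0131], [0.1145, 0.0096, 0.0152], [0.1308, 0.0302, 0.0194]]
```

View pics/c0.png

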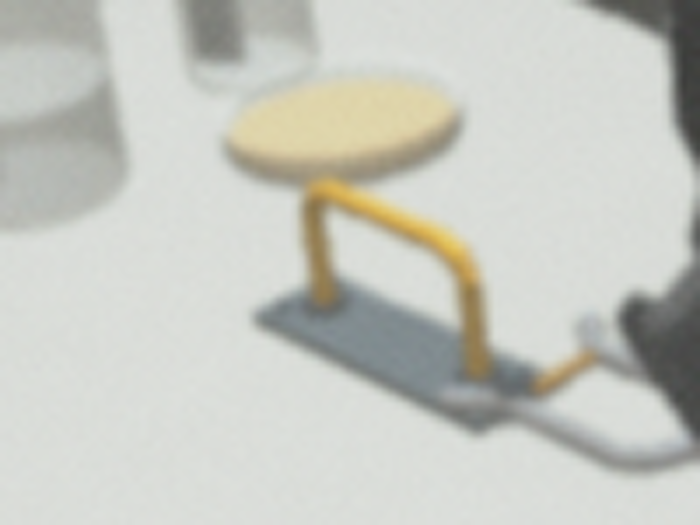

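View pics/c1.png

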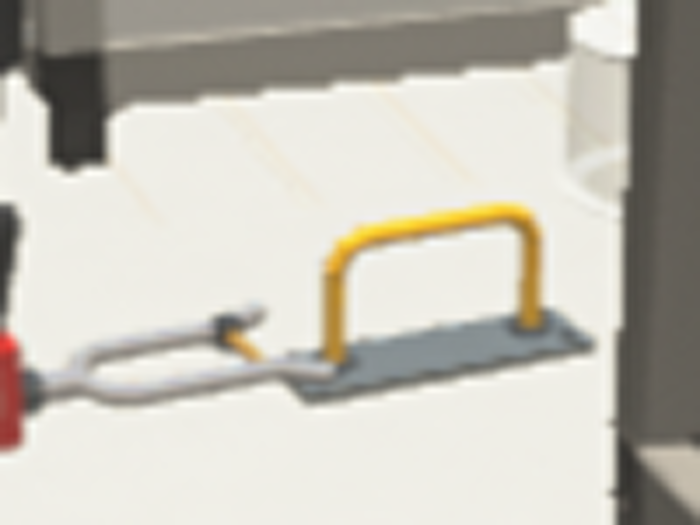

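Both crops show the eye's near leg (c0 at (478,330), c1 at (335,310)) centred between the lips, just ahead of the gate. Pushing now.

{"op": "send_rows", "data": {
  "deltas": [
    [[0.01,0,0,0,0,0,-1],[0.012,0,0,0,0,0,-1],[0.012,0,0,0,0,0,-1],[0.012,0,0,0,0,0,-1],[0.012,0,0,0,0,0,-1],[0.012,0,0,0,0,0,-1],[0.008,0,0,0,0,0,-1],[0.004,0,0,0,0,0,-1],[0,0,0,0,0,0,-1],[0,0,0,0,0,0,-1]]
  ]
}}

```text
time_s: 6.8
position: [0.5513, 0.1552, 0.0355]
tool_rot: [[0.993, 0.119, -0.0], [0.119, -0.993, -0.0], [-0.0, -0.0, -1.0]]
ft_force: [-0.3, 0.1, -2.1]
grip_width: 0.0234
gripper_force: 59.0
```

```bash
python3 - <<'E'
from h import *
s=telemetry.observe();print(s['position'],s['time_s'],s['ft_force'],s['grip_width'])
o=[]
for n,(u,v) in {'scene':(180,195),'side':(300,135)}.items():
    d=grab(n);o.append(cv2.resize(d['image'][v:v+60,u:u+80,::-1],None,fx=5,fy=5,interpolation=cv2.INTER_CUBIC))
cv2.imwrite('pics/p.png',np.hstack(o))
E
```

```text
[0.55126117 0.15515975 0.03551181] 6.8 [-0.31550309  0.12942918 -2.14344859] 0.02340365358029534
```

View pics/p.png

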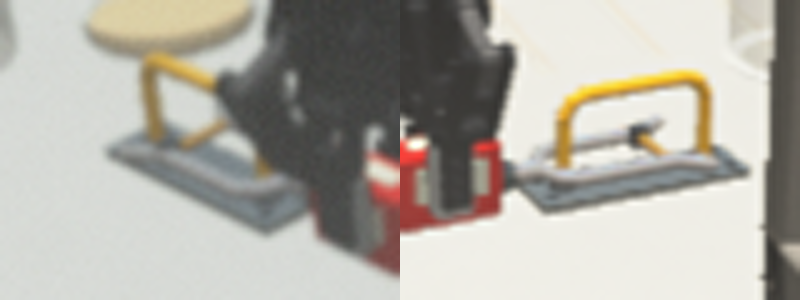

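The gate is shut again (side crop at (650,143)) with the near leg inside the hook. Now I'll lower the tag, release and lift away.

{"op": "send_rows", "data": {
  "deltas": [
    [[0,0,0.0015,0,0,0,-1],[0,0,0.0012,0,0,0,-1],[0,0,0,0,0,0,-1],[0,0,0,0,0,0,-0.3],[0,0,0,0,0,0,0.2],[0,0,0,0,0,0,0.2],[0,0,0,0,0,0,0.2],[0,0,-0.01,0,0,0,0.2],[0,0,-0.03,0,0,0,0.2],[0,0,-0.05,0,0,0,0.2],[-0.03,0,-0.04,0,0,0,0.2],[-0.03,0,0,0,0,0,0.2]]
  ]
}}

```text
time_s: 8.4
position: [0.4924, 0.1481, 0.1663]
tool_rot: [[0.993, 0.12, 0.007], [0.12, -0.993, 0.0], [0.007, 0.0, -1.0]]
ft_force: [-0.6, 0.3, -0.3]
grip_width: 0.0513
gripper_force: 0.0
```

```bash
python3 - <<'E'
from h import *
s=telemetry.observe();print(s['position'],s['time_s'],s['ft_force'],s['grip_width'])
o=[]
for n,(u,v) in {'scene':(180,195),'side':(300,135)}.items():
    d=grab(n);W=cloud(d);o.append(cv2.resize(d['image'][v:v+60,u:u+80,::-1],None,fx=5,fy=5,interpolation=cv2.INTER_CUBIC))
    m=(W[...,2]>.03)&(W[...,2]<.06)&(abs(W[...,0]-.55)<.035)&(abs(W[...,1]-.155)<.03);p=W[m]
    if len(p)>5:print(n,len(p),np.percentile(p[:,2],[50,95]),cv2.minAreaRect((p[:,:2]*1000).astype(np.float32)))
cv2.imwrite('pics/f.png',np.hstack(o))
E
```

```text
[0.49244265 0.14806146 0.16630382] 8.4 [-0.56797318  0.34327102 -0.28409341] 0.05128608990711009
scene 243 [0.03880271 0.04059327] ((551.815185546875, 156.52406311035156), (55.5782470703125, 24.71619415283203), 7.494129180908203)
side 177 [0.0387145  0.04182901] ((552.0765380859375, 151.96046447753906), (55.411495208740234, 25.589555740356445), 5.098603248596191)
```

View pics/f.png

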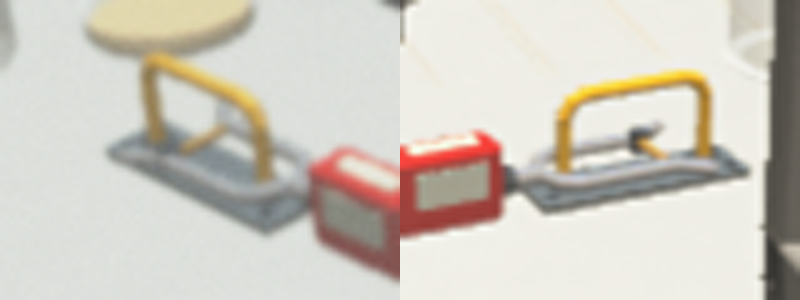

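The tag lies flat (its top is at 40 mm), hooked on the near leg with the gate shut across the mouth at (205,138) and (650,143). The gripper is clear.

```bash
python3 -c "
from rig import env
print(env.close_job())"
```

```text
the job is handed in; nothing more can be done
None
```

The red tag is hooked on the near leg of the yellow eye with its gate shut, lying flat on the bench and released; I left the blue tag alone and handed the job in at about 8.5 s.

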